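Push the erasers home on their rail and bolt them in

ROBOT

A 7-joint arm with a two-finger parallel gripper is mounted at the origin on a cart in front of the work surface, level with it; the furniture and walls round the work are solid. World frame = base frame: x ahead of the robot, y to its left, z up, the work surface at z = 0. Lengths are in m, angles in rad, forces in N, time in s.
With the tool pointing down it reaches from about 0.425 to 1.025 m from the base axis. Payload 9.4 kg.
Tool frame: the origin (TCP) lies midway between the tips of the shut fingers; the grasp point (between the pads) lies 19 mm behind it (robot.grip_point_offset is the z of the grasp point in the tool frame, in m); z points along the fingers, y is the line along which they close (so a half turn about z gives the same grasp; the last joint's range is limited). The gripper opens to 93 mm and grips with 3 to 60 N. Pads are 15 mm wide; open, the fingers measure 128 mm over their backs; the gripper's body (75 mm by 188 mm) begins 65 mm behind the grasp point.
Start: joints at [1.271, 0.599, -0.003, 1.599, 0.002, 0.943, -0.08], TCP at [0.16, -0.707, 0.187] pointing down, gripper open.
Joint ranges: [-2.57, 2.57], [-0.35, 1.97], [-1.29, 1.29], [0.11, 2.56], [-1.05, 4.19], [0.11, 1.86], [-2.63, 2.63]. Speed limits (rad/s): [2.22, 2.22, 3.01, 3.01, 3.14, 3.14, 3.14].

INTERFACE

Orientations are given as a unit quaternion [x, y, z, w].
In Python, from plant import sensors, imaging, job, robot gives the robot as it stands. The module is installed in compiled form; this text tells all that it offers.
- The arm moves only by the tool send_rows, never from a script. Its argument "series" is a list of rows, each an object with "xyz": the shift along the world's x, y, z in cm, a list of three; "angular": the turn, a rotation vector about the world's x, y, z in rad, a list of three. A call has 1 to 10 rows; each row shifts and turns the commanded pose from where the row before left it; what a row does not reach is not made up. A row lasts 1/8 s, in which the tool goes at most 62.5 mm and 10.7 degrees, less where a joint would pass 70% of its speed; a pose out of reach is approached as far as the arm can. A call with a gripper value outside its range is refused whole. "claw" is the opening, from -1 (shut) to 1 (fully open), so that 0 is half open, set as the call begins (left out, the last holds). The fingers move at their own pace and stop on an object; "newtons" is the grip in N (left out, the last holds). Time passes only in rows, so rows that do not move let the fingers close. It gives the time, the measured TCP pose, the force, the opening and the grip force at its end, in the units of the state.
- sensors.observe(): the state, without advancing time (a new reading comes with each control period).
- imaging.camera(name): name is "side" or "top" or "wrist"; returns a dict with "pixels" (400x640x3 uint8, red, green, blue), "camera_matrix" (3x3 intrinsics, pixels), "eye" and "rotation" of the camera in the world. Camera axes: x right, y up, looking along -z (the intrinsics and any distortion apply to the point x, -y, -z); pixel columns grow to the right and rows downward; lengths in m; the calibration is good to about 2 mm. The wrist camera is an equidistant fisheye: a pixel r from the principal point sees the ray r / f radians off the axis. A picture is of the moment at which its call begins. There is no depth.
- job.hand_in(): hands the job in; it is judged then, once.
The state is a dict: "time_s": time; "joint_pos": joint angles; "joint_vel": joint speeds; "effort": joint torques, N m; "position": TCP position; "tool_rot": TCP orientation; "force": force on the tool from outside, world axes, zero at the start; "ft_torque": the same for the moment, N m; "width": finger opening in m; "grasp_force": force on a finger pad.
Only numpy, scipy, OpenCV 4.12 (cv2) and the standard library are available. Lean on these libraries where they do the work, as an engineer would, in place of code of your own. Each camera call takes 0.05 s, during which the arm holds its last target. There are 200 camera calls.

TASK

Put the class erasers away: with your fingertips against the rear eraser only, push the whole row along the wooden rail as one train until it is fully home against the end stop. Then push the red knob so that the steel bolt slides all the way in behind the row. Push only: lift no eraser out of the rail, touch none of the other four, leave everything else on the table alone, and finish clear of everything.

Things in the scene. Friction and masses are not known exactly. Their poses are not given: they have to be found in the camera images.
- rail: Fixed wooden rail, 295x56 mm. Origin on the table top, on the channel's centre line; x along the channel to the end stop (to the robot's left), y across it to the side of the red knob (the robot's side), z up. Channel floor 16 mm above the table, 45 mm wide between two lips 4 mm higher; it runs from x = -150 mm (open end) to the stop face at x = +130 mm
- rail_stop (a point): Middle of the end stop's face at the height of the channel floor, 16 mm above the table; axes as the rail's. The stop is a dark wooden block across the channel, its top 36 mm above the table
- bolt_guide (a point): Centre of the top of the small dark steel bridge that guides the bolt, 34 mm above the table; 32 mm along the rail, 14 mm across, at rail x = 19, y = +36 mm. Axes as the rail's. Under it a wooden tongue 36 mm wide and 16 mm high reaches from the rail out to y = +114 mm
- bolt (a joint): Sliding steel bolt: 0 = drawn back towards the robot, 0.045 m = fully in across the channel at its hard stop (moves along the rail's -y). Friction about 1.2 N, stays where left. Bar at rail x 12 to 26 mm, 20.5 to 29.5 mm above the table: it passes just behind five erasers that are home (rear face at x = +30 mm); erasers not home block it
- bolt_knob (a point): Centre of the bolt's upright red knob, 16 mm across, 30 to 56 mm above the table; this point is 42.5 mm above the table and moves with the bolt; axes as the rail's. At bolt joint 0 it lies at rail x = 19, y = +98 mm
- eraser_1: Blue-sleeved white eraser lying flat across the rail, number 1 of the row counted from the end stop: 20 mm along the rail, 42 mm across it, 12 mm high, about 25 g; origin at the centre of its underside, axes along the rail's at the start, its neighbours touching it
- eraser_2: Blue-sleeved white eraser lying flat across the rail, number 2 of the row counted from the end stop: 20 mm along the rail, 42 mm across it, 12 mm high, about 25 g; origin at the centre of its underside, axes along the rail's at the start, its neighbours touching it
- eraser_3: Blue-sleeved white eraser lying flat across the rail, number 3 of the row counted from the end stop: 20 mm along the rail, 42 mm across it, 12 mm high, about 25 g; origin at the centre of its underside, axes along the rail's at the start, its neighbours touching it
- eraser_4: Blue-sleeved white eraser lying flat across the rail, number 4 of the row counted from the end stop: 20 mm along the rail, 42 mm across it, 12 mm high, about 25 g; origin at the centre of its underside, axes along the rail's at the start, its neighbours touching it
- eraser_5: Blue-sleeved white eraser lying flat across the rail, number 5 of the row counted from the end stop (the rear one): 20 mm along the rail, 42 mm across it, 12 mm high, about 25 g; origin at the centre of its underside, axes along the rail's at the start, its neighbours touching it
- sharpener: small red pencil sharpener, 16x26x15 mm, at the right; a bystander; origin at its underside
- binder_clip: black binder clip, 22x32x37 mm, near right corner; a bystander; origin at its underside
- pin_cup: clear tub of push pins, 55 mm across, 30 mm high, at the right; a bystander; origin at its underside
- apple: yellow apple, 61 mm across, 71 mm high, near left corner; a bystander; origin at its underside
- pencil: green pencil lying at the left edge, 170 mm long; a bystander; origin at its underside
Mind the look-alikes: they are no part of the job. What is shaped like the eraser_5 but orange is not meant.

How it is judged:
On the way, in this order (a step that is already met when the one before it is completed fails the run):
1. the whole row is home against the end stop, the bolt still drawn back (x of eraser_1 in the frame of rail_stop above -0.0145 m and y of eraser_1 in the frame of rail_stop between -0.006 and 0.006 m and z of each of eraser_1, eraser_2, eraser_3, eraser_4, eraser_5 in the frame of rail_stop below 0.004 m and angle between the x axis of each of eraser_1, eraser_2, eraser_3, eraser_4, eraser_5 and the x axis of rail, either way round below 0.12 rad and x of eraser_2 in the frame of rail_stop above -0.0345 m and y of eraser_2 in the frame of rail_stop between -0.006 and 0.006 m and x of eraser_3 in the frame of rail_stop above -0.0545 m and y of eraser_3 in the frame of rail_stop between -0.006 and 0.006 m and x of eraser_4 in the frame of rail_stop above -0.0745 m and y of eraser_4 in the frame of rail_stop between -0.006 and 0.006 m and x of eraser_5 in the frame of rail_stop above -0.0945 m and y of eraser_5 in the frame of rail_stop between -0.006 and 0.006 m and value of joint bolt below 0.02 m), for 0.2 s.
2. the bolt is pushed in behind the row (value of joint bolt above 0.04 m), for 0.2 s.
At the end, for the whole second after the job is handed in: All five erasers lie flat, at rest and square (0.12 rad) in the channel, each within 4.5 mm of its place in the tight row against the stop (centres 10, 30, 50, 70, 90 mm from its face) and 6 mm of the centre line; the bolt is in by more than 40 of its 45 mm (x of eraser_1 in the frame of rail_stop above -0.0145 m and y of eraser_1 in the frame of rail_stop between -0.006 and 0.006 m and z of each of eraser_1, eraser_2, eraser_3, eraser_4, eraser_5 in the frame of rail_stop below 0.004 m and angle between the x axis of each of eraser_1, eraser_2, eraser_3, eraser_4, eraser_5 and the x axis of rail, either way round below 0.12 rad and x of eraser_2 in the frame of rail_stop above -0.0345 m and y of eraser_2 in the frame of rail_stop between -0.006 and 0.006 m and x of eraser_3 in the frame of rail_stop above -0.0545 m and y of eraser_3 in the frame of rail_stop between -0.006 and 0.006 m and x of eraser_4 in the frame of rail_stop above -0.0745 m and y of eraser_4 in the frame of rail_stop between -0.006 and 0.006 m and x of eraser_5 in the frame of rail_stop above -0.0945 m and y of eraser_5 in the frame of rail_stop between -0.006 and 0.006 m and value of joint bolt above 0.04 m and linear speed of each of eraser_1, eraser_2, eraser_3, eraser_4, eraser_5 below 0.02 m/s); the robot touches nothing.
It fails at once if an eraser is lifted: raised more than 8 mm above the channel floor (z of any of eraser_1, eraser_2, eraser_3, eraser_4, eraser_5 in the frame of rail_stop above 0.008 m).
It fails at once if the robot touches one of the four front erasers (more than 0.5 N) (contact force between any of the fingers, the arm and eraser_1 above 0.5 N or contact force between any of the fingers, the arm and eraser_2 above 0.5 N or contact force between any of the fingers, the arm and eraser_3 above 0.5 N or contact force between any of the fingers, the arm and eraser_4 above 0.5 N).
It fails at once if a bystander is moved more than 15 mm (distance of any of sharpener, binder_clip, pin_cup, apple, pencil from where it was at the start of the episode above 0.015 m).
It also fails if it takes over 45 s, if anything falls off the work surface, if the arm or the gripper's body presses on something with over 40 N, if the wrist force passes 120 N, or if a joint passes its speed limit or range.

## Working session

There is one attempt and no reset: what is moved stays moved. The work goes in short steps, Python scripts to look and compute and a tool call to move; the robot and the scene stay as the last step left them, time stands still between calls to the robot, and variables do not carry over. Pictures are saved under pics/ and viewed, at most 10 in all, crops included, and the job is handed in when it is done.

Besides the shell and the picture viewer there is one more tool, called after "Call:" as a command line: name --argument value ..., lists and objects as JSON in quotes. send_rows: Moves the arm, as the interface text tells. Its arguments: {"type":"object","properties":{"series":{"type":"array","items":{"type":"object","properties":{"xyz":{"type":"array","items":{"type":"number"}},"angular":{"type":"array","items":{"type":"number"}}}}},"claw":{"type":"number"},"newtons":{"type":"number"}},"required":["series"]}

```bash
mkdir -p pics; python3 - <<'E'
from plant import sensors, imaging
import cv2
s=sensors.observe(); print(s)
for n in ("top","side"):
    c=imaging.camera(n); cv2.imwrite(f"pics/{n}0.png",c["pixels"][:,:,::-1]); print(n,c["camera_matrix"],c["eye"],c["rotation"],[k for k in c])
E
```

```text
{'time_s': 0.0, 'joint_pos': array([ 1.27127433,  0.60008907, -0.00257054,  1.6001374 ,  0.00182563,
        0.94288867, -0.07980331]), 'joint_vel': array([ 0.00129015,  0.00037626, -0.00127526, -0.00017825, -0.00062797,
       -0.00133062,  0.00074659]), 'effort': array([ 4.64959408e-05, -7.65066361e+01,  1.49750613e+00, -2.52356154e+01,
       -5.24229091e-02,  1.70340511e-02,  1.08358267e-04]), 'position': array([ 0.16008132, -0.70655481,  0.18648297]), 'tool_rot': array([ 9.93794764e-01,  1.11226750e-01, -1.56344385e-04, -7.43936785e-04]), 'force': array([-0.26188014,  0.24593067, -0.10030184]), 'ft_torque': array([ 0.00652551, -0.01489327, -0.03208788]), 'grasp_force': 0.0, 'width': 0.09287633042287016}
top [[383.52054093   0.         312.28024331]
 [  0.         383.52054093 199.61925979]
 [  0.           0.           1.        ]] [ 0.51870485 -0.03835778  0.92921315] [ 0.00768262 -0.02875324 -0.70583059  0.70775519] ['pixels', 'camera_matrix', 'eye', 'rotation']
side [[396.99759502   0.         320.92323725]
 [  0.         396.99759502 198.76200882]
 [  0.           0.           1.        ]] [0.13539547 0.78462832 0.4641909 ] [-0.11962693  0.52905779  0.81337749 -0.2102482 ] ['pixels', 'camera_matrix', 'eye', 'rotation']
```

View pics/top0.png

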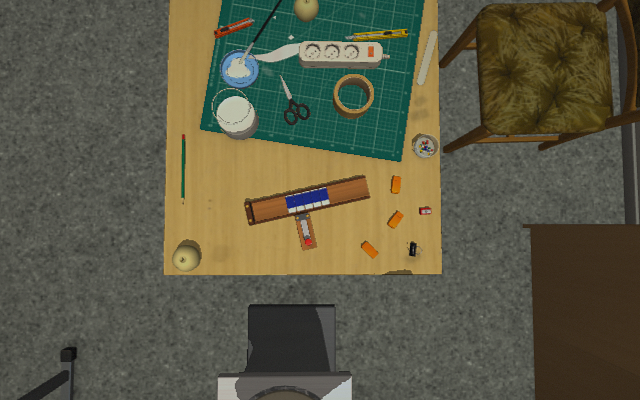

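View pics/side0.png

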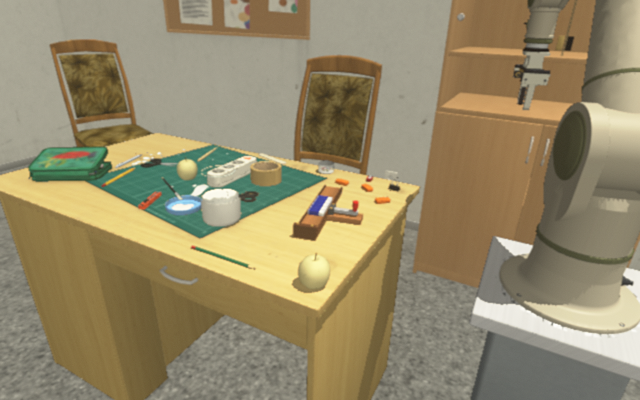

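```bash
cat > h.py <<'E'
import numpy as np, cv2
from scipy.spatial.transform import Rotation as R
def ray(c,uv):
    K=c["camera_matrix"]; d=np.array([(uv[0]-K[0,2])/K[0,0],-(uv[1]-K[1,2])/K[1,1],-1.])
    return R.from_quat(c["rotation"]).apply(d)
def onto(c,uv,z):
    d=ray(c,uv); e=np.array(c["eye"]); return e+d*(z-e[2])/d[2]
def proj(c,p):
    q=R.from_quat(c["rotation"]).inv().apply(np.array(p)-c["eye"]); K=c["camera_matrix"]
    return K[0,0]*q[0]/-q[2]+K[0,2], K[1,2]-K[1,1]*q[1]/-q[2]
def two(c1,u1,c2,u2):
    d1,d2=ray(c1,u1),ray(c2,u2); e1,e2=map(np.array,(c1["eye"],c2["eye"]))
    t=np.linalg.lstsq(np.c_[d1,-d2],e2-e1,rcond=None)[0]; a,b=e1+t[0]*d1,e2+t[1]*d2
    return (a+b)/2,np.linalg.norm(a-b)
def blob(m,box):
    x0,y0,x1,y1=box; n=np.zeros(m.shape,np.uint8); n[y0:y1,x0:x1]=m[y0:y1,x0:x1]
    k,l,st,ce=cv2.connectedComponentsWithStats(n.astype(np.uint8)); i=1+st[1:,4].argmax(); return (l==i).astype(np.uint8),ce[i],st[i]
E
python3 - <<'E'
from h import *
from plant import imaging
t=imaging.camera("top"); s=imaging.camera("side")
hs=lambda c:cv2.cvtColor(c["pixels"],cv2.COLOR_RGB2HSV)
H=hs(t); G=hs(s)
red=lambda H:((H[...,0]<6)|(H[...,0]>174))&(H[...,1]>170)&(H[...,2]>120)
blue=lambda H:(abs(H[...,0].astype(int)-118)<12)&(H[...,1]>120)
_,kt,st=blob(red(H),(290,225,325,255)); _,ks,ss=blob(red(G),(340,195,370,220))
print("knob",kt,st,ks,ss,two(t,kt,s,ks), onto(t,kt,.056))
b,bc,bs=blob(blue(H),(240,170,380,230)); r=cv2.minAreaRect(cv2.findNonZero(b)); print("blue",bc,bs,r)
print([onto(t,p,.028).round(4) for p in cv2.boxPoints(r)],onto(t,bc,.028))
# rail wood: darker/more saturated than table
print(H[200,360],H[205,220],H[213,250],H[190,345])
w=((H[...,0]<14)&(H[...,1]>120)&(H[...,2]<190))|(blue(H))
m,mc,ms=blob(w,(235,165,380,232)); r=cv2.minAreaRect(cv2.findNonZero(m)); print("rail",ms,r,[onto(t,p,.02).round(4) for p in cv2.boxPoints(r)])
cr=t["pixels"][165:260,235:385,::-1]; cv2.imwrite("pics/crop.png",cv2.resize(cr,None,fx=5,fy=5,interpolation=cv2.INTER_CUBIC))
E
```

```text
knob [307.63636364 241.45454545] [305 239   7   6  33] [355.03448276 204.93103448] [354 201   4  10  29] (array([ 0.46923806, -0.05372763,  0.04456612]), np.float64(0.002419335095005657)) [ 0.46877927 -0.0540032   0.056     ]
blue [306.60572687 197.97797357] [285 189  44  19 454] ((306.5000305175781, 198.0), (10.868210792541504, 42.048728942871094), 77.00537872314453)
[array([ 0.5702, -0.0006,  0.028 ]), array([ 0.5929, -0.097 ,  0.028 ]), array([ 0.5679, -0.1027,  0.028 ]), array([ 0.5453, -0.0064,  0.028 ])] [ 0.56906223 -0.05181649  0.028     ]
[ 19 137 121] [ 20 139 172] [ 11 160  86] [ 14 176 142]
rail [ 245  176  125   49 1077] ((306.4781494140625, 200.2151641845703), (23.427265167236328, 123.41946411132812), 77.35784912109375) [array([0.5588, 0.0966, 0.02  ]), array([ 0.6244, -0.1894,  0.02  ]), array([ 0.5697, -0.2014,  0.02  ]), array([0.5049, 0.084 , 0.02  ])]
```

View pics/crop.png

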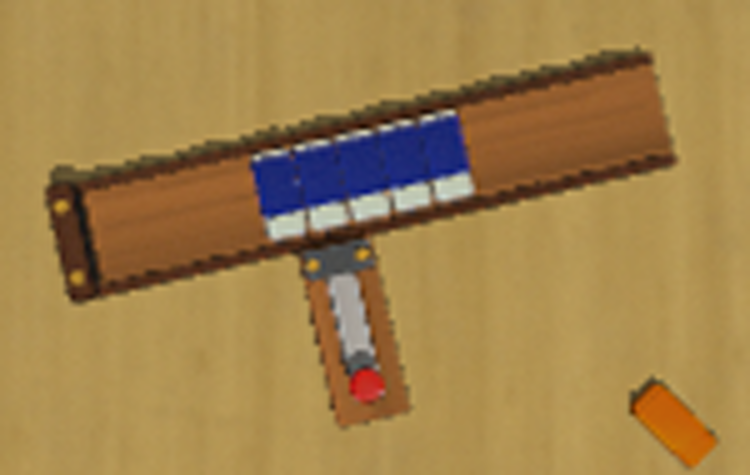

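Call:
send_rows --series '[{"xyz": [2.6, 3.5, 0], "angular": [0, 0, 0.098]}, {"xyz": [2.6, 3.5, 0], "angular": [0, 0, 0.098]}, {"xyz": [2.6, 3.5, 0], "angular": [0, 0, 0.098]}, {"xyz": [2.6, 3.5, 0], "angular": [0, 0, 0.098]}, {"xyz": [2.6, 3.5, 0], "angular": [0, 0, 0.098]}, {"xyz": [2.6, 3.5, 0], "angular": [0, 0, 0.098]}, {"xyz": [2.6, 3.5, 0], "angular": [0, 0, 0.098]}, {"xyz": [2.6, 3.5, 0], "angular": [0, 0, 0.098]}]' --claw -1 --newtons 10

```text
time_s: 1.2
position: [0.3689, -0.4259, 0.1874]
tool_rot: [0.875, 0.484, 0.0, 0.0]
force: [1.5, -0.9, -0.2]
width: 0.0177
grasp_force: 0.0
```

Call:
send_rows --series '[{"xyz": [2.6, 3.5, 0], "angular": [0, 0, 0.098]}, {"xyz": [2.6, 3.5, 0], "angular": [0, 0, 0.098]}, {"xyz": [2.6, 3.5, 0], "angular": [0, 0, 0.098]}, {"xyz": [2.6, 3.5, 0], "angular": [0, 0, 0.098]}, {"xyz": [2.6, 3.5, 0], "angular": [0, 0, 0.098]}, {"xyz": [2.6, 3.5, 0], "angular": [0, 0, 0.098]}, {"xyz": [2.6, 3.5, 0], "angular": [0, 0, 0.098]}, {"xyz": [2.6, 3.5, 0], "angular": [0, 0, 0.098]}, {"xyz": [0, 0, 0]}, {"xyz": [0, 0, 0]}]'

```text
schema error: expected keys xyz, angular
```

Call:
send_rows --series '[{"xyz": [2.6, 3.5, 0], "angular": [0, 0, 0.098]}, {"xyz": [2.6, 3.5, 0], "angular": [0, 0, 0.098]}, {"xyz": [2.6, 3.5, 0], "angular": [0, 0, 0.098]}, {"xyz": [2.6, 3.5, 0], "angular": [0, 0, 0.098]}, {"xyz": [2.6, 3.5, 0], "angular": [0, 0, 0.098]}, {"xyz": [2.6, 3.5, 0], "angular": [0, 0, 0.098]}, {"xyz": [2.6, 3.5, 0], "angular": [0, 0, 0.098]}, {"xyz": [2.6, 3.5, 0], "angular": [0, 0, 0.098]}, {"xyz": [0, 0, 0], "angular": [0, 0, 0]}, {"xyz": [0, 0, 0], "angular": [0, 0, 0]}]'

```text
time_s: 2.45
position: [0.5756, -0.1477, 0.187]
tool_rot: [0.626, 0.78, -0.0, -0.0]
force: [-0.6, 0.8, 0.3]
width: 0.0004
grasp_force: 0.0
```

```bash
python3 - <<'E'
from h import *
from plant import imaging,sensors
c=imaging.camera("wrist"); print(c["camera_matrix"],c["eye"],c["rotation"])
s=sensors.observe(); print(s["position"],s["tool_rot"],s["width"],s["joint_pos"],s["force"])
cv2.imwrite("pics/w1.png",c["pixels"][:,:,::-1])
E
```

```text
[[309.70691629   0.         320.36896389]
 [  0.         309.70691629 195.03840796]
 [  0.           0.           1.        ]] [ 0.55764006 -0.06996517  0.38403297] [-0.14334876 -0.01495322  0.10782767  0.98366698]
[ 0.57538638 -0.1482921   0.18707965] [ 6.25981751e-01  7.79837491e-01 -5.62019896e-04 -1.36772689e-04] 0.0005112976260872479 [ 0.49031259  0.4806634  -0.47981776  1.88553925  0.29041514  0.84497433
  0.0800028 ] [ 0.5616954  -0.6509177  -0.81290693]
```

View pics/w1.png

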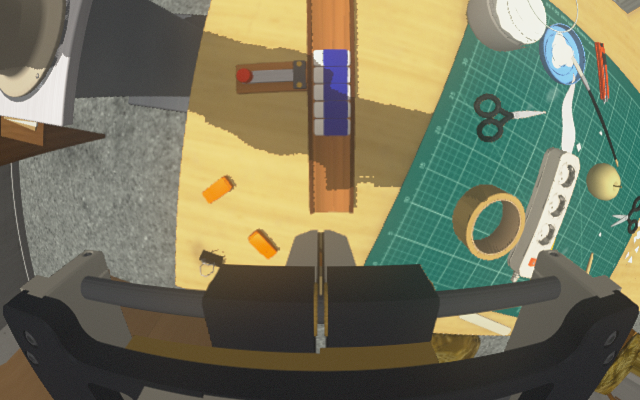

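```bash
cat >> h.py <<'E'
def fish(c,uv,z):
    K=c["camera_matrix"]; d=np.array([uv[0]-K[0,2],uv[1]-K[1,2]]); r=np.hypot(*d); a=r/K[0,0]
    v=R.from_quat(c["rotation"]).apply([d[0]/r*np.sin(a),-d[1]/r*np.sin(a),-np.cos(a)]); e=np.array(c["eye"]); return e+v*(z-e[2])/v[2]
E
python3 - <<'E'
from h import *
from plant import imaging
c=imaging.camera("wrist"); H=cv2.cvtColor(c["pixels"],cv2.COLOR_RGB2HSV).astype(int)
b,bc,bs=blob((abs(H[...,0]-118)<14)&(H[...,1]>110),(290,30,370,150)); r=cv2.minAreaRect(cv2.findNonZero(b)); print(bs,r)
print("blue",[fish(c,p,.028).round(4)[:2] for p in cv2.boxPoints(r)])
_,k,ks=blob(((H[...,0]<6)|(H[...,0]>174))&(H[...,1]>170),(225,60,260,90)); print("knob",k,ks,fish(c,k,.050))
for row in (20,165,200): print(row,[tuple(H[row,x]) for x in range(300,364,2)])
E
```

```text
[324  49  23  47 794] ((335.0, 72.0), (46.0, 22.0), 90.0)
blue [array([ 0.5468, -0.0057]), array([0.571, 0.   ]), array([ 0.5827, -0.0524]), array([ 0.5584, -0.0581])]
knob [243.25396825  74.48412698] [237  69  13  12 126] [ 0.46795928 -0.0532176   0.05      ]
20 [(np.int64(23), np.int64(119), np.int64(233)), (np.int64(23), np.int64(119), np.int64(234)), (np.int64(23), np.int64(116), np.int64(234)), (np.int64(21), np.int64(124), np.int64(226)), (np.int64(12), np.int64(144), np.int64(133)), (np.int64(13), np.int64(140), np.int64(135)), (np.int64(15), np.int64(154), np.int64(177)), (np.int64(14), np.int64(159), np.int64(184)), (np.int64(14), np.int64(158), np.int64(190)), (np.int64(14), np.int64(159), np.int64(193)), (np.int64(14), np.int64(160), np.int64(196)), (np.int64(14), np.int64(159), np.int64(193)), (np.int64(14), np.int64(159), np.int64(202)), (np.int64(14), np.int64(158), np.int64(207)), (np.int64(14), np.int64(157), np.int64(209)), (np.int64(14), np.int64(158), np.int64(212)), (np.int64(14), np.int64(156), np.int64(206)), (np.int64(14), np.int64(162), np.int64(202)), (np.int
[... 2888 characters left out ...]
t64(210)), (np.int64(14), np.int64(161), np.int64(200)), (np.int64(14), np.int64(162), np.int64(206)), (np.int64(14), np.int64(160), np.int64(213)), (np.int64(14), np.int64(161), np.int64(211)), (np.int64(14), np.int64(160), np.int64(214)), (np.int64(14), np.int64(161), np.int64(208)), (np.int64(14), np.int64(158), np.int64(206)), (np.int64(14), np.int64(159), np.int64(209)), (np.int64(14), np.int64(149), np.int64(139)), (np.int64(13), np.int64(141), np.int64(128)), (np.int64(19), np.int64(125), np.int64(122)), (np.int64(21), np.int64(125), np.int64(151)), (np.int64(23), np.int64(120), np.int64(230)), (np.int64(23), np.int64(120), np.int64(229)), (np.int64(22), np.int64(119), np.int64(230))]
```

```bash
python3 - <<'E'
from h import *
from plant import imaging
c=imaging.camera("wrist")
P=[]
for row,a,b in ((20,307,353),(165,309,353),(200,309,353)):
    A,B=fish(c,(a,row),.02),fish(c,(b,row),.02); P.append((A+B)/2); print(row,A[:2].round(4),B[:2].round(4),P[-1][:2].round(4),np.linalg.norm(A-B))
x=(P[0]-P[2])[:2]; x/=np.linalg.norm(x); print("rail x axis",x,"rear/front blue z",)
K=fish(c,(243.25,74.5),.050)[:2]; y=np.array([-x[1],x[0]])
print("origin from knob",K-.019*x-.098*y)
O0=P[2][:2]; d=(K-O0)@x; print("origin from centre line", O0+(d-.019)*x)
for v in (135.5,):print("rear face", (fish(c,(335,v),.028)[:2]-(O0+(d-.019)*x))@x)
print("open end, stop", (fish(c,(330,212),.016)[:2]-(O0+(d-.019)*x))@x)
E
```

```text
20 [0.5197 0.0266] [0.5717 0.0387] [0.5457 0.0326] 0.053412154293481555
165 [ 0.559  -0.1431] [ 0.6105 -0.1316] [ 0.5847 -0.1373] 0.05277162406550621
200 [ 0.568 -0.186] [ 0.6211 -0.1743] [ 0.5945 -0.1802] 0.054399487485360214
rail x axis [-0.2238717   0.97461862] rear/front blue z
origin from knob [ 0.5677383  -0.04999446]
origin from centre line [ 0.5648005  -0.05066928]
rear face -0.052732921432049114
open end, stop -0.14999989945736245
```

Call:
send_rows --series '[{"xyz": [0.5, 0.7, -2.6], "angular": [0, 0, 0.007]}, {"xyz": [0.5, 0.7, -4], "angular": [0, 0, 0]}, {"xyz": [0, 0, -4], "angular": [0, 0, 0]}, {"xyz": [0, 0, -3], "angular": [0, 0, 0]}, {"xyz": [0, 0, -1.6], "angular": [0, 0, 0]}, {"xyz": [0, 0, -0.8], "angular": [0, 0, 0]}, {"xyz": [0, 0, 0], "angular": [0, 0, 0]}, {"xyz": [0, 0, 0], "angular": [0, 0, 0]}]'

```text
time_s: 3.6
position: [0.5868, -0.1333, 0.0283]
tool_rot: [0.623, 0.783, 0.0, 0.001]
force: [0.3, -1.1, 0.4]
width: 0.0007
grasp_force: 0.0
```

Call:
send_rows --series '[{"xyz": [0, 0, -0.35], "angular": [0, 0, 0]}, {"xyz": [0, 0, -0.35], "angular": [0, 0, 0]}, {"xyz": [-0.11, 0.49, 0], "angular": [0, 0, 0]}, {"xyz": [-0.11, 0.49, 0], "angular": [0, 0, 0]}, {"xyz": [-0.11, 0.49, 0], "angular": [0, 0, 0]}, {"xyz": [-0.11, 0.49, 0], "angular": [0, 0, 0]}, {"xyz": [-0.11, 0.49, 0], "angular": [0, 0, 0]}, {"xyz": [-0.11, 0.49, 0], "angular": [0, 0, 0]}, {"xyz": [-0.11, 0.49, 0], "angular": [0, 0, 0]}, {"xyz": [0, 0, 0], "angular": [0, 0, 0]}]'

```text
time_s: 4.85
position: [0.5785, -0.0982, 0.0204]
tool_rot: [0.622, 0.783, 0.0, -0.0]
force: [0.1, 0.3, 0.7]
width: 0.0007
grasp_force: 0.0
```

```bash
python3 - <<'E'
from h import *
from plant import imaging,sensors
c=imaging.camera("wrist"); cv2.imwrite("pics/w2.png",cv2.resize(c["pixels"][:360,140:500,::-1],(600,600)))
s=sensors.observe(); print(s["position"],s["force"])
E
```

```text
[ 0.57849672 -0.09861195  0.02035065] [-0.0344005  -0.06971891  0.12440144]
```

View pics/w2.png

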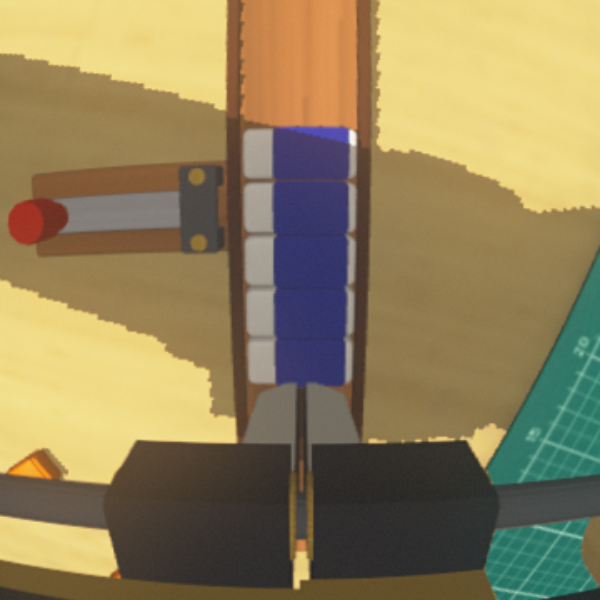

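Call:
send_rows --series '[{"xyz": [-0.11, 0.49, 0.1], "angular": [0, 0, 0]}, {"xyz": [-0.11, 0.49, 0], "angular": [0, 0, 0]}, {"xyz": [-0.11, 0.49, 0], "angular": [0, 0, 0]}, {"xyz": [-0.11, 0.49, 0], "angular": [0, 0, 0]}, {"xyz": [-0.11, 0.49, 0], "angular": [0, 0, 0]}, {"xyz": [-0.11, 0.49, 0], "angular": [0, 0, 0]}, {"xyz": [-0.11, 0.49, 0], "angular": [0, 0, 0]}, {"xyz": [-0.11, 0.49, 0], "angular": [0, 0, 0]}, {"xyz": [-0.11, 0.49, 0], "angular": [0, 0, 0]}, {"xyz": [-0.11, 0.49, 0], "angular": [0, 0, 0]}]'

```text
time_s: 6.15
position: [0.5674, -0.0495, 0.0213]
tool_rot: [0.622, 0.783, -0.0, 0.0]
force: [0.0, 0.1, 0.2]
width: 0.0005
grasp_force: 0.0
```

Call:
send_rows --series '[{"xyz": [-0.09, 0.39, 0], "angular": [0, 0, 0]}, {"xyz": [-0.09, 0.39, 0], "angular": [0, 0, 0]}, {"xyz": [-0.07, 0.29, 0], "angular": [0, 0, 0]}, {"xyz": [-0.045, 0.195, 0], "angular": [0, 0, 0]}, {"xyz": [0, 0, 0], "angular": [0, 0, 0]}]'

```text
time_s: 6.78
position: [0.5645, -0.037, 0.0213]
tool_rot: [0.622, 0.783, -0.0, 0.0]
force: [-0.9, -0.2, 0.3]
width: 0.0005
grasp_force: 0.0
```

```bash
python3 - <<'E'
from h import *
from plant import imaging,sensors
s=sensors.observe(); print(s["position"],s["force"])
c=imaging.camera("wrist"); cv2.imwrite("pics/w3.png",cv2.resize(c["pixels"][:360,140:500,::-1],(600,600)))
d=s["position"][:2]-np.array([.566,-.0505]); print(d@[-.2239,.9746],d@[-.9746,-.2239])
E
```

```text
[ 0.56449876 -0.03701427  0.02132543] [-0.85278141 -0.18477348  0.34177972]
0.013479323973642186 -0.0015563422937392702
```

View pics/w3.png

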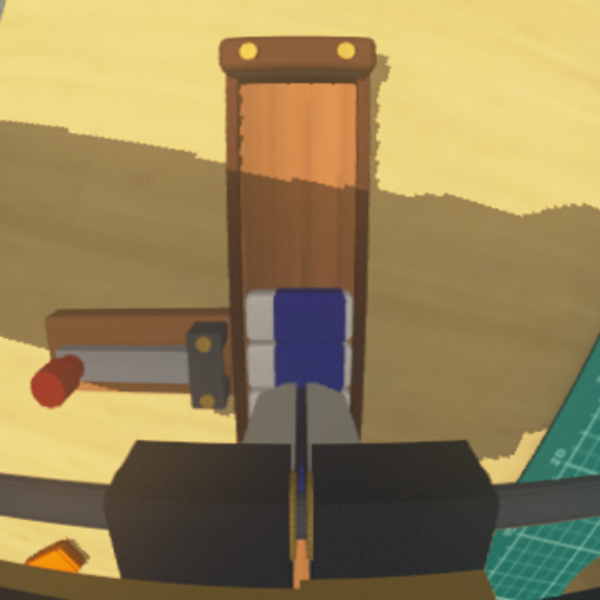

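```bash
python3 - <<'E'
from h import *
from plant import imaging,sensors
s=sensors.observe()
c=imaging.camera("side"); u=proj(c,s["position"]); print("side tcp px",u)
x0,y0=260,150
cr=c["pixels"][y0:y0+110,x0:x0+140,::-1]; a=cv2.resize(cr,None,fx=4,fy=4,interpolation=cv2.INTER_CUBIC)
cv2.circle(a,(int((u[0]-x0)*4),int((u[1]-y0)*4)),4,(0,255,0),1)
cv2.imwrite("pics/s4.png",a)
w=imaging.camera("wrist"); q=R.from_quat(w["rotation"]).inv().apply(s["position"]-w["eye"]); q[1:]*=-1
th=np.arctan2(np.hypot(q[0],q[1]),q[2]); n=q[:2]/np.hypot(q[0],q[1]); px=n*th*w["camera_matrix"][0,0]+w["camera_matrix"][:2,2]; print("wrist tcp px",px,"crop",(px-[140,0])*600/360, w["eye"])
E
```

```text
side tcp px (np.float64(318.54083652266985), np.float64(207.21432588200346))
wrist tcp px [321.8468555  224.51355561] crop [303.0780925  374.18925934] [0.5457918  0.04026986 0.21835258]
```

View pics/s4.png

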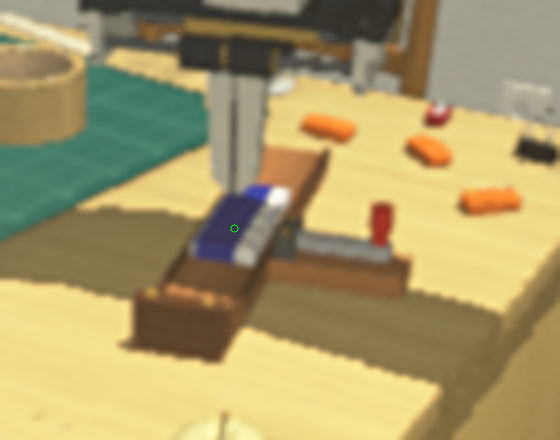

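```bash
python3 - <<'E'
from h import *
from plant import imaging,sensors
s=sensors.observe(); print(s["position"])
c=imaging.camera("side"); w=imaging.camera("wrist"); t=imaging.camera("top")
d1=ray(c,(318,197.5)); d2=fish(w,(320,229.8),0)-w["eye"]
e1,e2=np.array(c["eye"]),np.array(w["eye"])
k=np.linalg.lstsq(np.c_[d1,-d2],e2-e1,rcond=None)[0]; a,b=e1+k[0]*d1,e2+k[1]*d2
print("tip",a,b)
# row rear and front in wrist / side
H=cv2.cvtColor(w["pixels"],cv2.COLOR_RGB2HSV).astype(int)
m,bc,bs=blob((abs(H[...,0]-118)<14)&(H[...,1]>110),(290,120,370,260)); print(bs)
f=fish(w,(325,bs[1]),.028); print("front",f,(f[:2]-[.566,-.0505])@[-.2239,.9746])
E
```

```text
[ 0.56457467 -0.0373087   0.02131374]
tip [ 0.56192373 -0.02770973  0.05311816] [ 0.56121255 -0.02813962  0.05322975]
[ 305  174   42   60 2247]
front [ 0.55814057 -0.00086072  0.028     ] 0.050138173409761684
```

Call:
send_rows --series '[{"xyz": [0, 0, 1], "angular": [0, 0, 0]}, {"xyz": [0.5, -2.15, 0], "angular": [0, 0, 0]}, {"xyz": [0.5, -2.15, 0], "angular": [0, 0, 0]}, {"xyz": [0.5, -2.15, 0], "angular": [0, 0, 0]}, {"xyz": [0.5, -2.15, 0], "angular": [0, 0, 0]}, {"xyz": [0, 0, -1], "angular": [0, 0, 0]}, {"xyz": [0, 0, -1], "angular": [0, 0, 0]}, {"xyz": [0, 0, 0], "angular": [0, 0, 0]}, {"xyz": [0, 0, 0], "angular": [0, 0, 0]}]'

```text
time_s: 8.2
position: [0.5845, -0.1221, 0.0112]
tool_rot: [0.622, 0.783, -0.0, -0.0]
force: [0.8, -0.6, 0.5]
width: 0.0006
grasp_force: 0.0
```

```bash
python3 - <<'E'
from h import *
from plant import imaging,sensors
s=sensors.observe(); print(s["position"],s["force"])
d=s["position"][:2]-np.array([.566,-.0505]); print(d@[-.2239,.9746],d@[-.9746,-.2239])
c=imaging.camera("side"); p=s["position"]+[-.0017,.0073,0]
x0,y0=270,140
a=cv2.resize(c["pixels"][y0:y0+90,x0:x0+110,::-1],None,fx=6,fy=6,interpolation=cv2.INTER_CUBIC)
for z,col in ((.0,(0,255,0)),(.02,(0,255,255)),(.03,(0,0,255)),(.05,(255,255,255))):
    u=proj(c,[p[0],p[1],z]); cv2.circle(a,(int((u[0]-x0)*6),int((u[1]-y0)*6)),3,col,-1); print(z,u)
cv2.imwrite("pics/s5.png",a)
E
```

```text
[ 0.58446071 -0.12213771  0.01123823] [ 0.78794901 -0.59026508  0.48566143]
-0.07395146327255475 -0.0019521244789862992
0.0 (np.float64(325.78369550322486), np.float64(202.36864832254486))
0.02 (np.float64(326.021559887739), np.float64(195.81000705680094))
0.03 (np.float64(326.14183418775326), np.float64(192.49368044954844))
0.05 (np.float64(326.38511787001045), np.float64(185.78561273695857))
```

View pics/s5.png

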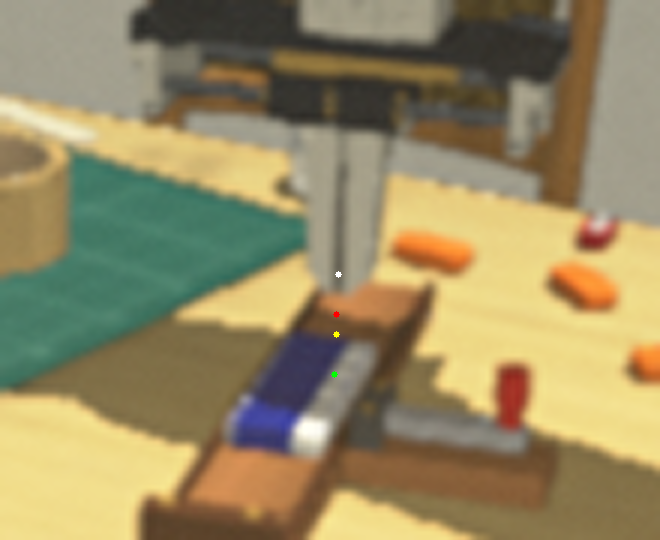

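Call:
send_rows --series '[{"xyz": [0, 0, -0.8], "angular": [0, 0, 0]}, {"xyz": [0, 0, -0.6], "angular": [0, 0, 0]}, {"xyz": [0, 0, 0], "angular": [0, 0, 0]}, {"xyz": [0, 0, 0], "angular": [0, 0, 0]}]'

```text
time_s: 8.75
position: [0.5845, -0.1231, -0.0027]
tool_rot: [0.622, 0.783, -0.0, -0.0]
force: [0.7, -0.3, 0.4]
width: 0.0001
grasp_force: 0.0
```

Call:
send_rows --series '[{"xyz": [0, 0, -0.2], "angular": [0, 0, 0]}, {"xyz": [0, 0, 0], "angular": [0, 0, 0]}, {"xyz": [0, 0, 0], "angular": [0, 0, 0]}]'

```text
time_s: 9.12
position: [0.5845, -0.1232, -0.0046]
tool_rot: [0.622, 0.783, -0.0, 0.0]
force: [0.6, -0.3, 0.7]
width: 0.0008
grasp_force: 0.0
```

Call:
send_rows --series '[{"xyz": [0, 0, -0.2], "angular": [0, 0, 0]}, {"xyz": [0, 0, 0], "angular": [0, 0, 0]}, {"xyz": [0, 0, 0], "angular": [0, 0, 0]}]'

```text
time_s: 9.5
position: [0.5845, -0.1231, -0.0067]
tool_rot: [0.622, 0.783, -0.0, -0.0]
force: [-0.8, -0.5, 0.1]
width: 0.0004
grasp_force: 0.0
```

Call:
send_rows --series '[{"xyz": [0, 0, -0.2], "angular": [0, 0, 0]}, {"xyz": [0, 0, 0], "angular": [0, 0, 0]}, {"xyz": [0, 0, 0], "angular": [0, 0, 0]}]'

```text
time_s: 9.88
position: [0.5845, -0.1231, -0.0087]
tool_rot: [0.622, 0.783, -0.0, -0.0]
force: [-0.3, -0.8, 0.2]
width: 0.0005
grasp_force: 0.0
```

Call:
send_rows --series '[{"xyz": [0, 0, -0.2], "angular": [0, 0, 0]}, {"xyz": [0, 0, 0], "angular": [0, 0, 0]}, {"xyz": [0, 0, 0], "angular": [0, 0, 0]}]'

```text
time_s: 10.25
position: [0.5845, -0.1231, -0.0107]
tool_rot: [0.622, 0.783, -0.0, 0.0]
force: [0.0, 0.7, -0.3]
width: 0.0004
grasp_force: 0.0
```

Call:
send_rows --series '[{"xyz": [0, 0, -0.15], "angular": [0, 0, 0]}, {"xyz": [0, 0, 0], "angular": [0, 0, 0]}, {"xyz": [0, 0, 0], "angular": [0, 0, 0]}]'

```text
time_s: 10.62
position: [0.5845, -0.1231, -0.0122]
tool_rot: [0.622, 0.783, -0.0, 0.0]
force: [-1.1, 0.9, -0.6]
width: 0.0003
grasp_force: 0.0
```

```bash
python3 - <<'E'
from h import *
from plant import imaging,sensors
s=sensors.observe(); print(s["position"],s["force"])
c=imaging.camera("side"); p=s["position"]+[-.0017,.0073,0]
x0,y0=285,150
a=cv2.resize(c["pixels"][y0:y0+70,x0:x0+80,::-1],None,fx=8,fy=8,interpolation=cv2.INTER_CUBIC)
for z,col in ((.016,(0,255,255)),(.03,(0,0,255))):
    u=proj(c,[p[0],p[1],z]); cv2.circle(a,(int((u[0]-x0)*8),int((u[1]-y0)*8)),3,col,-1)
cv2.imwrite("pics/s6.png",a)
E
```

```text
[ 0.58453838 -0.12314861 -0.01219137] [-1.09726711  0.8686308  -0.59854591]
```

View pics/s6.png

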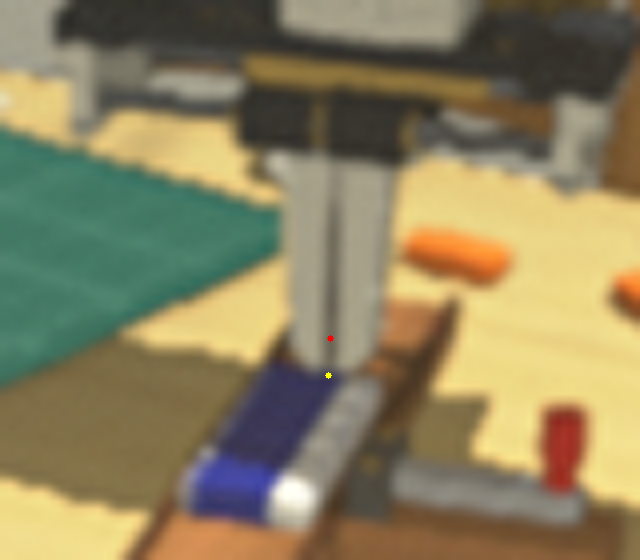

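Call:
send_rows --series '[{"xyz": [0, 0, 0.25], "angular": [0, 0, 0]}, {"xyz": [-0.11, 0.49, 0], "angular": [0, 0, 0]}, {"xyz": [-0.11, 0.49, 0], "angular": [0, 0, 0]}, {"xyz": [-0.11, 0.49, 0], "angular": [0, 0, 0]}, {"xyz": [-0.11, 0.49, 0], "angular": [0, 0, 0]}, {"xyz": [-0.11, 0.49, 0], "angular": [0, 0, 0]}, {"xyz": [-0.11, 0.49, 0], "angular": [0, 0, 0]}, {"xyz": [-0.11, 0.49, 0], "angular": [0, 0, 0]}, {"xyz": [-0.11, 0.49, 0], "angular": [0, 0, 0]}, {"xyz": [0, 0, 0], "angular": [0, 0, 0]}]'

```text
time_s: 11.92
position: [0.5756, -0.0832, -0.0097]
tool_rot: [0.622, 0.783, 0.0, -0.0]
force: [0.5, -1.0, -0.0]
width: 0.0006
grasp_force: 0.0
```

```bash
cat > chk.py <<'E'
from h import *
from plant import imaging,sensors
s=sensors.observe(); print(s["position"],s["force"])
O=np.array([.566,-.0505]); X=np.array([-.2239,.9746]); Y=np.array([-.9746,-.2239])
d=s["position"][:2]-O; print("tcp",d@X,d@Y)
for n,f,box in (("top",onto,(240,170,380,230)),("side",onto,(280,180,360,240)),("wrist",fish,(280,0,380,240))):
    c=imaging.camera(n); H=cv2.cvtColor(c["pixels"],cv2.COLOR_RGB2HSV).astype(int)
    m,bc,bs=blob((abs(H[...,0]-118)<14)&(H[...,1]>110),box)
    pts=cv2.findNonZero(m)[:,0,:]; q=np.array([f(c,p,.028)[:2]-O for p in pts]); print(n,len(q),"rail x",np.percentile(q@X,[1,99]).round(4),"y",np.percentile(q@Y,[1,99]).round(4))
E
python3 chk.py
```

```text
[ 0.57561439 -0.08320524 -0.0096794 ] [ 0.52007522 -1.00711553 -0.03479242]
tcp -0.034027190496104275 -0.002047482568955845
top 256 rail x [0.0182 0.0721] y [-0.0152  0.0098]
side 48 rail x [0.0597 0.0895] y [-0.0152  0.0057]
wrist 7169 rail x [-0.022   0.0538] y [-0.0171  0.0089]
```

Call:
send_rows --series '[{"xyz": [-0.11, 0.49, 0], "angular": [0, 0, 0]}, {"xyz": [-0.11, 0.49, 0], "angular": [0, 0, 0]}, {"xyz": [-0.11, 0.49, 0], "angular": [0, 0, 0]}, {"xyz": [-0.11, 0.49, 0], "angular": [0, 0, 0]}, {"xyz": [-0.11, 0.49, 0], "angular": [0, 0, 0]}, {"xyz": [-0.11, 0.49, 0], "angular": [0, 0, 0]}, {"xyz": [-0.11, 0.49, 0], "angular": [0, 0, 0]}, {"xyz": [-0.11, 0.49, 0], "angular": [0, 0, 0]}, {"xyz": [-0.11, 0.49, 0], "angular": [0, 0, 0]}, {"xyz": [-0.07, 0.3, 0], "angular": [0, 0, 0]}]'

```text
time_s: 13.32
position: [0.565, -0.0364, -0.0097]
tool_rot: [0.622, 0.783, -0.0, -0.0]
force: [-0.0, -0.7, 0.7]
width: 0.0006
grasp_force: 0.3
```

```bash
python3 chk.py
```

```text
[ 0.56503907 -0.03643415 -0.00966324] [-0.04498141 -0.6792456   0.67035099]
tcp 0.013923730622476689 -0.002212823157280432
top 123 rail x [0.0936 0.12  ] y [-0.016   0.0094]
side 47 rail x [0.094  0.1193] y [-0.016   0.0046]
wrist 8845 rail x [0.0254 0.1216] y [-0.0175  0.0086]
```

Remaining about 8–9 mm; creep until the force rises.

Call:
send_rows --series '[{"xyz": [-0.04, 0.2, 0], "angular": [0, 0, 0]}, {"xyz": [-0.05, 0.2, 0], "angular": [0, 0, 0]}, {"xyz": [-0.04, 0.2, 0], "angular": [0, 0, 0]}, {"xyz": [0, 0, 0], "angular": [0, 0, 0]}]'

```text
time_s: 13.98
position: [0.5638, -0.0305, -0.0097]
tool_rot: [0.622, 0.783, 0.0, -0.0]
force: [0.3, 0.2, 0.3]
width: 0.0006
grasp_force: 0.0
```

Call:
send_rows --series '[{"xyz": [-0.02, 0.1, 0], "angular": [0, 0, 0]}, {"xyz": [0, 0, 0], "angular": [0, 0, 0]}, {"xyz": [0, 0, 0], "angular": [0, 0, 0]}]'

```text
time_s: 14.35
position: [0.5637, -0.0297, -0.0097]
tool_rot: [0.622, 0.783, 0.0, -0.0]
force: [0.9, 0.3, 0.3]
width: 0.0005
grasp_force: 0.0
```

Call:
send_rows --series '[{"xyz": [-0.02, 0.1, 0], "angular": [0, 0, 0]}, {"xyz": [0, 0, 0], "angular": [0, 0, 0]}, {"xyz": [0, 0, 0], "angular": [0, 0, 0]}]'

```text
time_s: 14.72
position: [0.5635, -0.0288, -0.0097]
tool_rot: [0.622, 0.783, -0.0, 0.0]
force: [-0.5, -0.8, 0.3]
width: 0.0005
grasp_force: 0.2
```

Call:
send_rows --series '[{"xyz": [-0.02, 0.1, 0], "angular": [0, 0, 0]}, {"xyz": [0, 0, 0], "angular": [0, 0, 0]}, {"xyz": [0, 0, 0], "angular": [0, 0, 0]}]'

```text
time_s: 15.1
position: [0.5634, -0.0287, -0.0096]
tool_rot: [0.623, 0.782, -0.0, 0.0]
force: [1.5, -4.4, 0.1]
width: 0.0004
grasp_force: 2.7
```

Call:
send_rows --series '[{"xyz": [-0.02, 0.1, 0], "angular": [0, 0, 0]}, {"xyz": [0, 0, 0], "angular": [0, 0, 0]}, {"xyz": [0, 0, 0], "angular": [0, 0, 0]}]'

```text
time_s: 15.48
position: [0.5634, -0.0287, -0.0096]
tool_rot: [0.623, 0.782, -0.001, 0.001]
force: [2.8, -7.4, -0.4]
width: 0.0006
grasp_force: 4.1
```

```bash
python3 chk.py
```

```text
[ 0.56341935 -0.02865048 -0.00959298] [ 2.75115883 -7.36662382 -0.36313628]
tcp 0.021872345547105196 -0.002377002831912002
top 104 rail x [0.1054 0.1296] y [-0.016   0.0094]
side 36 rail x [0.1007 0.1194] y [-0.0161  0.0047]
wrist 8831 rail x [0.0333 0.1289] y [-0.0176  0.0084]
```

Call:
send_rows --series '[{"xyz": [0.22, -1, 0], "angular": [0, 0, 0]}, {"xyz": [0.23, -1, 0], "angular": [0, 0, 0]}, {"xyz": [0, 0, 3.5], "angular": [0, 0, 0]}, {"xyz": [0, 0, 3.5], "angular": [0, 0, 0]}, {"xyz": [-3.3, -0.3, 0], "angular": [0, 0, 0]}, {"xyz": [-3.3, -0.3, 0], "angular": [0, 0, 0]}, {"xyz": [-3.4, -0.4, 0], "angular": [0, 0, 0]}, {"xyz": [-3.4, -0.3, 0], "angular": [0, 0, 0]}, {"xyz": [0, 0, 0], "angular": [0, 0, 0]}, {"xyz": [0, 0, 0], "angular": [0, 0, 0]}]'

```text
time_s: 16.88
position: [0.4347, -0.0597, 0.0605]
tool_rot: [0.622, 0.783, 0.001, 0.0]
force: [-0.1, 0.3, -0.1]
width: 0.0007
grasp_force: 0.0
```

```bash
python3 chk.py; python3 - <<'E'
from h import *
from plant import imaging
O=np.array([.566,-.0505]); X=np.array([-.2239,.9746]); Y=np.array([-.9746,-.2239])
c=imaging.camera("wrist"); H=cv2.cvtColor(c["pixels"],cv2.COLOR_RGB2HSV).astype(int)
_,k,ks=blob(((H[...,0]<6)|(H[...,0]>174))&(H[...,1]>170),(180,40,460,330)); p=fish(c,k,.05)[:2]; print("knob",k,ks,p,(p-O)@X,(p-O)@Y)
E
```

```text
[ 0.43466931 -0.05974372  0.06050092] [-0.08744793  0.34885854 -0.12790243]
tcp 0.02039601687347555 0.13006455994877988
top 466 rail x [0.0317 0.129 ] y [-0.016   0.0091]
side 30 rail x [0.1011 0.1187] y [-0.0159  0.004 ]
knob [370.16233766 221.94480519] [360 209  21  24 308] [ 0.46942509 -0.05398312] 0.018228472819746613 0.09490178097394487Traceback (most recent call last):
  File "chk.py", line 8, in <module>
    m,bc,bs=blob((abs(H[...,0]-118)<14)&(H[...,1]>110),box)
            ~~~~^^^^^^^^^^^^^^^^^^^^^^^^^^^^^^^^^^^^^^^^^^^
  File "h.py", line 17, in blob
    k,l,st,ce=cv2.connectedComponentsWithStats(n.astype(np.uint8)); i=1+st[1:,4].argmax(); return (l==i).astype(np.uint8),ce[i],st[i]
                                                                        ~~~~~~~~~~~~~~~^^
ValueError: attempt to get argmax of an empty sequence
```

Call:
send_rows --series '[{"xyz": [-0.3, -0.2, -2], "angular": [0, 0, 0]}, {"xyz": [0, 0, -2], "angular": [0, 0, 0]}, {"xyz": [0, 0, -1], "angular": [0, 0, 0]}, {"xyz": [0, 0, -0.4], "angular": [0, 0, 0]}, {"xyz": [0, 0, 0], "angular": [0, 0, 0]}, {"xyz": [0, 0, 0], "angular": [0, 0, 0]}]'

```text
time_s: 17.82
position: [0.4308, -0.0619, 0.0067]
tool_rot: [0.623, 0.783, 0.0, 0.0]
force: [-0.4, 0.0, -0.3]
width: 0.0005
grasp_force: 0.0
```

Call:
send_rows --series '[{"xyz": [0.39, 0.09, 0], "angular": [0, 0, 0]}, {"xyz": [0.39, 0.09, 0], "angular": [0, 0, 0]}, {"xyz": [0.39, 0.09, 0], "angular": [0, 0, 0]}, {"xyz": [0.39, 0.09, 0], "angular": [0, 0, 0]}, {"xyz": [0.39, 0.09, 0], "angular": [0, 0, 0]}, {"xyz": [0.39, 0.09, 0], "angular": [0, 0, 0]}, {"xyz": [0.39, 0.09, 0], "angular": [0, 0, 0]}, {"xyz": [0.39, 0.09, 0], "angular": [0, 0, 0]}, {"xyz": [0.39, 0.09, 0], "angular": [0, 0, 0]}, {"xyz": [0.39, 0.09, 0], "angular": [0, 0, 0]}]'

```text
time_s: 19.08
position: [0.4698, -0.0528, 0.0063]
tool_rot: [0.622, 0.783, -0.0, -0.0]
force: [-0.1, 0.3, 1.3]
width: 0.0002
grasp_force: 0.7
```

```bash
cat > knob.py <<'E'
from h import *
from plant import imaging,sensors
s=sensors.observe(); print(s["position"],s["force"])
O=np.array([.566,-.0505]); X=np.array([-.2239,.9746]); Y=np.array([-.9746,-.2239])
d=s["position"][:2]-O; print("tcp",d@X,d@Y)
for n,f,b in (("side",onto,(325,190,375,225)),("wrist",fish,(180,40,460,330))):
    c=imaging.camera(n); H=cv2.cvtColor(c["pixels"],cv2.COLOR_RGB2HSV).astype(int)
    _,k,ks=blob(((H[...,0]<6)|(H[...,0]>174))&(H[...,1]>170),b); p=f(c,k,.045)[:2]; print(n,k,ks,(p-O)@X,(p-O)@Y)
E
python3 knob.py
```

```text
[ 0.46977257 -0.05275584  0.00630584] [-0.07347316  0.29560661  1.28741375]
tcp 0.01934678488722929 0.0942883371137499
side [345.875 204.625] [345 201   3   9  24] 0.025307240826508055 0.07182701848157742
wrist [362.184375 249.665625] [350 232  26  34 640] 0.019354043554018593 0.07064287249989706
```

Call:
send_rows --series '[{"xyz": [0.39, 0.09, 0], "angular": [0, 0, 0]}, {"xyz": [0.39, 0.09, 0], "angular": [0, 0, 0]}, {"xyz": [0.39, 0.09, 0], "angular": [0, 0, 0]}, {"xyz": [0.2, 0.04, 0], "angular": [0, 0, 0]}, {"xyz": [0.2, 0.05, 0], "angular": [0, 0, 0]}, {"xyz": [0, 0, 0], "angular": [0, 0, 0]}]'

```text
time_s: 19.92
position: [0.4855, -0.0491, 0.0063]
tool_rot: [0.622, 0.783, 0.0, 0.0]
force: [0.3, -1.1, -0.4]
width: 0.0002
grasp_force: 0.2
```

Call:
send_rows --series '[{"xyz": [0.1, 0.02, 0], "angular": [0, 0, 0]}, {"xyz": [0, 0, 0], "angular": [0, 0, 0]}, {"xyz": [0.1, 0.02, 0], "angular": [0, 0, 0]}, {"xyz": [0, 0, 0], "angular": [0, 0, 0]}, {"xyz": [0, 0, 0], "angular": [0, 0, 0]}]'

```text
time_s: 20.55
position: [0.4873, -0.0488, 0.0063]
tool_rot: [0.622, 0.783, 0.0, 0.0]
force: [-1.7, 0.6, 0.1]
width: 0.0007
grasp_force: 0.4
```

Call:
send_rows --series '[{"xyz": [0.1, 0.02, 0], "angular": [0, 0, 0]}, {"xyz": [0, 0, 0], "angular": [0, 0, 0]}, {"xyz": [0, 0, 0], "angular": [0, 0, 0]}]'

```text
time_s: 20.92
position: [0.4881, -0.0486, 0.0063]
tool_rot: [0.622, 0.783, -0.0, -0.0]
force: [-2.2, 0.9, 1.0]
width: 0.0004
grasp_force: 0.9
```

```bash
python3 knob.py
```

```text
[ 0.48807089 -0.04862724  0.00630299] [-2.19357046  0.94642041  0.96873006]
tcp 0.019273516190909872 0.07553039721692062
side [337.93548387 203.58064516] [336 199   5  10  31] 0.0255738463176814 0.05157646570071761
wrist [362.16       249.54307692] [349 232  27  34 650] 0.01936833565474005 0.0525583204442944
```

Call:
send_rows --series '[{"xyz": [0.1, 0.02, 0], "angular": [0, 0, 0]}, {"xyz": [0, 0, 0], "angular": [0, 0, 0]}, {"xyz": [0, 0, 0], "angular": [0, 0, 0]}]'

```text
time_s: 21.4
position: [0.4882, -0.0486, 0.0062]
tool_rot: [0.622, 0.783, -0.001, -0.001]
force: [-5.6, 0.7, 2.5]
width: 0.0003
grasp_force: 2.5
```

Call:
send_rows --series '[{"xyz": [0.1, 0.02, 0], "angular": [0, 0, 0]}, {"xyz": [0, 0, 0], "angular": [0, 0, 0]}, {"xyz": [0, 0, 0], "angular": [0, 0, 0]}]'

```text
time_s: 21.78
position: [0.4882, -0.0486, 0.0062]
tool_rot: [0.622, 0.783, -0.001, -0.001]
force: [-7.3, 0.6, 4.7]
width: 0.0008
grasp_force: 3.7
```

Call:
send_rows --series '[{"xyz": [0.1, 0.02, 0], "angular": [0, 0, 0]}, {"xyz": [0, 0, 0], "angular": [0, 0, 0]}, {"xyz": [0, 0, 0], "angular": [0, 0, 0]}]'

```text
time_s: 22.15
position: [0.4882, -0.0486, 0.0061]
tool_rot: [0.622, 0.783, -0.002, -0.001]
force: [-10.9, 0.9, 6.2]
width: 0.0003
grasp_force: 4.9
```

Call:
send_rows --series '[{"xyz": [-1.2, -0.27, 0], "angular": [0, 0, 0]}, {"xyz": [-1.2, -0.27, 0], "angular": [0, 0, 0]}, {"xyz": [0, 0, 2], "angular": [0, 0, 0]}, {"xyz": [0, 0, 4], "angular": [0, 0, 0]}, {"xyz": [0, 0, 4], "angular": [0, 0, 0]}, {"xyz": [0, 0, 4], "angular": [0, 0, 0]}, {"xyz": [0, 0, 0], "angular": [0, 0, 0]}, {"xyz": [0, 0, 0], "angular": [0, 0, 0]}, {"xyz": [0, 0, 0], "angular": [0, 0, 0]}]'

```text
time_s: 23.28
position: [0.4666, -0.0535, 0.1453]
tool_rot: [0.622, 0.783, -0.0, -0.001]
force: [-0.3, 1.0, -0.1]
width: 0.0004
grasp_force: 0.0
```

```bash
python3 knob.py; python3 chk.py 2>/dev/null; python3 - <<'E'
from plant import imaging
import cv2
t=imaging.camera("top")["pixels"][165:260,235:385,::-1]
cv2.imwrite("pics/end.png",cv2.resize(t,None,fx=5,fy=5,interpolation=cv2.INTER_CUBIC))
E
```

```text
[ 0.46658474 -0.0534801   0.14528056] [-0.32502047  1.00097448 -0.09297652]
tcp 0.019354674745847365 0.09755735420847281
side [338.23529412 203.29411765] [336 199   5  10  34] 0.02367102845841769 0.05191647002174155
wrist [366.45810056 188.73184358] [360 180  15  17 179] 0.01750187004011035 0.05250637689497588
[ 0.46671583 -0.0532952   0.14536471] [ 0.38965051  0.34186582 -0.52363755]
tcp 0.01950552109684389 0.0973881972013471
top 327 rail x [0.0361 0.1291] y [-0.0163  0.0094]
side 74 rail x [0.0773 0.1184] y [-0.0161  0.0051]
```

View pics/end.png

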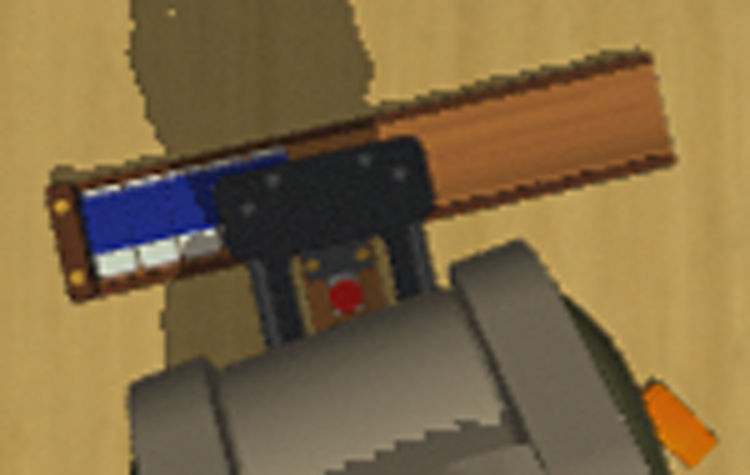

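The picture shows the row against the stop (crop x 80–285) and the red knob pushed up close to the bridge at (345,295). The arm is clear of everything, so I'm handing in.

```bash
python3 -c "
from plant import job; print(job.hand_in())"
```

```text
the job is handed in; nothing more can be done
None
```

The job is handed in, with no verdict returned. By camera and contact force, all five erasers are home against the end stop, the bolt is in to its hard stop behind them, and the arm is clear. One early push passed above the row without moving it, because the fingertips sat about 30 mm higher than the reported tool height.

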